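# Start the port plug of a bench mixer in its thread and screw it home

### The job

The red-handled plug on the sloping front of the bench mixer only rests on top of its thread. Take it by its wing handle, turn it backward (anticlockwise, seen looking onto the handle) until you notice it drop into the thread start, then screw it clockwise until its black flange is fully home on the collar, and let go. Do not screw it clockwise before it has dropped, and leave the flask, bottle and spatula where they are.

Things in the scene. Friction and masses are not known exactly. Their poses are not given: they have to be found in the camera images.
- plug_handle (a point): Centre of the plug's red wing handle: a bar 95 mm long (x axis), 16 mm thick (y) and 28 mm high (z), white stripe on top near its +x end. z points outward along the screw axis, tilted 35 degrees from vertical towards the mixer's front. The centre stands 55 mm beyond the collar's mouth at first, 36 mm when home. The captive plug can only turn about and slide along z.
- port_mouth (a point): Centre of the mouth of the aluminium collar (88 mm outer diameter, 34 mm high) on the mixer's sloping steel face; z axis points outward along the screw axis, x up the slope. Fixed with the mixer, which does not move.
- plug_depth (a joint): How far the plug has gone in along its axis (m): 0 resting on top of the thread, about 0.011 dropped into the thread start, 0.019 fully home, flange on the collar (hard stop). After the drop, clockwise turning is level for at most 0.6 rad, then draws the plug in 7.3 mm per rad: home after 1.0 to 1.7 rad of clockwise turning in all.
- wing_plug (a joint): Angle of the plug (rad), growing clockwise (tightening) looking onto the handle; at 0.55 the bar lies straight up the slope. Starts between 0.75 and 1.2. Turned back, it can first drop somewhere between 0.7 and 0 (hidden, differs each time); the opening lasts some 0.6 rad of turning and ends in a backward stop. Turns stiffly (0.06 N m) and stays where left.
- mixer: White and steel bench mixer, fixed. Origin: middle of its underside on the bench; x axis points to its back. The sloping steel bowl in front reaches 173 mm high, the white cabinet behind it (from x = 50 mm to 270 mm, 260 mm wide) 161 mm.
- flask: Bystander: conical glass flask, 82 mm diameter, 120 mm tall, origin at its underside.
- bottle: Bystander: white bottle with red cap, 68 mm diameter, 170 mm tall, origin at its underside.
- spatula: Bystander: spatula 190 mm long lying on the bench in front of the mixer, along its x axis.
- plug_flange (a point): Centre of the underside of the plug's black flange (88 mm diameter, 8 mm thick), 36 mm below the handle's centre; a bare stem, 15 mm diameter and 14 mm tall, joins it to the bar. At first it stands 19 mm off the collar, when home it lies on it. Unheld, the plug's weight (about 0.35 kg) pulls it in with little friction; a closed gripper holds it up.

How it is judged:
By the outcome, as a careful person would: the job done as asked, in the order asked, and still so for the second after the job is handed in, with the robot touching nothing.
It also fails if it takes over 48 s, if anything falls off the work surface, if the arm or the gripper's body presses on something with over 40 N, if the wrist force passes 120 N, or if a joint passes its speed limit or range.

### The arm

A 6-joint arm with a two-finger parallel gripper is mounted at the origin on the work surface. World frame = base frame: x ahead of the robot, y to its left, z up, the work surface at z = 0. Lengths are in m, angles in rad, forces in N, time in s.
With the tool pointing down it reaches from about 0.3 to 1 m from the base axis. Payload 5.1 kg.
Tool frame: the origin (TCP) lies between the finger pads; the fingertips stand 22 mm ahead of it and the grasp point (between the pads) lies 3 mm ahead of it (bot.nose_length is the distance from the TCP to the fingertips, in m); z points along the fingers, y is the line along which they close (so a half turn about z gives the same grasp; the last joint's range is limited). The gripper opens to 95 mm and grips with 3 to 60 N. Pads are 20 mm wide; open, the fingers measure 119 mm over their backs; the gripper's body (75 mm by 180 mm) begins 59 mm behind the grasp point.
Start: joints at [-1.276, 0.124, 1.65, -0, 1.367, -0.083], TCP at [0.24, -0.604, 0.237] pointing down, gripper open.
Joint ranges: [-2.61, 2.61], [-1.02, 2.33], [0.03, 2.71], [-1.35, 4.49], [0.32, 2.68], [-2.91, 2.91]. Speed limits (rad/s): [2.57, 2.57, 3.14, 3.14, 3.14, 3.14].

### API

Orientations are given as a unit quaternion [w, x, y, z].
In Python, from rig import bot, eyes gives the robot as it stands.
- The arm moves only by the shell command python3 -m crank 'ROWS' [FORCE]. ROWS is JSON, a list of rows, each a list of 7 numbers: the shift along the tool's x, y, z as a fraction of full scale, then the turn, a rotation vector about the tool's x, y, z as a fraction of full scale, then the closure in counts, from 0 (fully open) to 255 (shut). A call has 1 to 5 rows; each row is the pose to reach, as a shift and turn from the pose commanded when the call began, along the tool's axes at that moment, turning the shorter way round; what a row does not reach only later rows make up. Full scale, the value 1, is 0.12 m for a shift and 180 degrees for a turn. A row lasts 1/8 s, in which the tool goes at most 62.5 mm and 10.7 degrees, less where a joint would pass 70% of its speed; a pose out of reach is approached as far as the arm can. A call with a number of a shift or a turn outside -1 to 1 is refused whole. A call with a gripper value outside its range is refused whole. The fingers move at their own pace and stop on an object; FORCE is the grip in N (left out, the last holds). Time passes only in rows, so rows that repeat a pose let the fingers close. It gives the time, the measured TCP pose, the force, the opening and the grip force at its end, in the units of the state.
- bot.get_obs(): the state, without advancing time (a new reading comes with each control period).
- eyes.get_image(name): name is "scene" or "top" or "wrist"; returns a dict with "img" (480x640x3 uint8, blue, green, red), "z_map" (480x640 float32, m along the optical axis (not along the pixel's ray), 0 where there is no reading), "vfov" (degrees; the focal length in pixels is half the picture's height over the tangent of half this angle, whatever the lens; pixels are square), "cx", "cy" (the principal point, pixels), "rvec" (rotation vector, rad) and "tvec" (3), from world to camera coordinates, as OpenCV has them. Camera axes: x right, y down, z forward; pixel columns grow to the right and rows downward; lengths in m; the calibration is good to about 2 mm. A picture is of the moment at which its call begins.
- bot.job_done(): hands the job in; it is judged then, once.
The state is a dict: "time_s": time; "joint_pos": joint angles; "qvel": joint speeds; "joint_torque": joint torques, N m; "eef_pos": TCP position; "tcp_rot": TCP orientation; "force": force on the tool from outside, world axes, zero at the start; "moment": the same for the moment, N m; "opening": opening from 0.0 (shut) to 1.0 (fully open); "grasp_force": force on a finger pad.
Only numpy, scipy, OpenCV 4.12 (cv2) and the standard library are available. Lean on these libraries where they do the work, as an engineer would, in place of code of your own. Each camera call takes 0.05 s, during which the arm holds its last target. There are 200 camera calls.

## Working session

There is one attempt and no reset: what is moved stays moved. The work goes in short steps, Python scripts to look and compute and a shell command to move; the robot and the scene stay as the last step left them, time stands still between calls to the robot, and variables do not carry over. Pictures are saved under pics/ and viewed, at most 10 in all, crops included, and the job is handed in when it is done.

```bash
ls; mkdir -p pics; python3 - <<'E'
from rig import bot,eyes
import cv2,numpy as np
a=[eyes.get_image(n) for n in("scene","top")]
for n,i in zip(("scene","top"),a):
    cv2.imwrite(f"pics/{n}0.png",i["img"]); np.savez(f"pics/{n}0.npz",**i)
    R=cv2.Rodrigues(np.array(i["rvec"]))[0]; print(n,i["vfov"],i["cx"],i["cy"],-R.T@np.array(i["tvec"]).ravel(),R[2])
print(bot.get_obs())
E
```

```text
pics
scene 56.06915476729119 315.68009437943374 243.68289590741622 [ 1.05417465 -0.54212695  0.73397126] [-0.51901288  0.6021991  -0.60661509]
top 44.599133582811554 324.4130779135546 228.30051897805117 [0.34297282 0.07102095 1.3069274 ] [ 1.73394917e-01 -4.42164924e-05 -9.84852375e-01]
{'time_s': 0.1, 'joint_pos': array([-1.27558711e+00,  1.24450771e-01,  1.65153274e+00, -2.94257129e-06,
        1.36749846e+00, -8.25618522e-02]), 'qvel': array([-6.80038577e-04, -2.19249116e-03, -1.95874076e-03,  9.16689006e-05,
       -1.02941609e-03, -3.46821182e-05]), 'joint_torque': array([ 4.88982387e-04, -4.18882298e+01, -3.61093569e+01,  7.77668855e-02,
        4.61801339e-02, -5.59206535e-05]), 'eef_pos': array([ 0.23959029, -0.60365261,  0.23550566]), 'tcp_rot': array([-9.39173296e-04,  9.82213608e-01,  1.87764575e-01, -1.01683240e-04]), 'force': array([-0.4099896 ,  0.31659286,  0.37595526]), 'moment': array([-0.01677954,  0.03132968, -0.00702649]), 'grasp_force': 0.0, 'opening': 1.0000268755072839}
```

View pics/scene0.png

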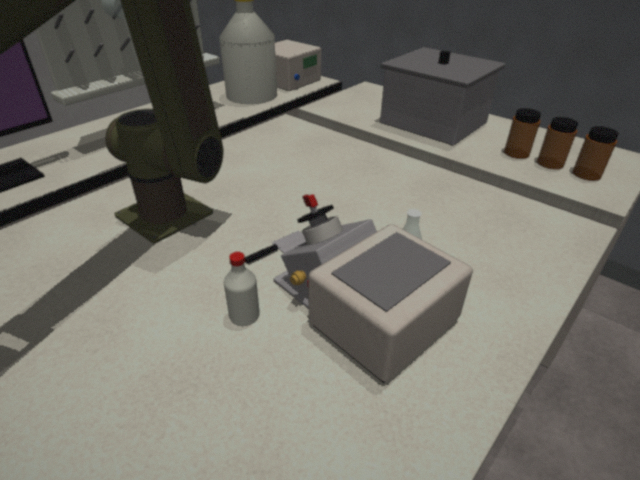

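View pics/top0.png

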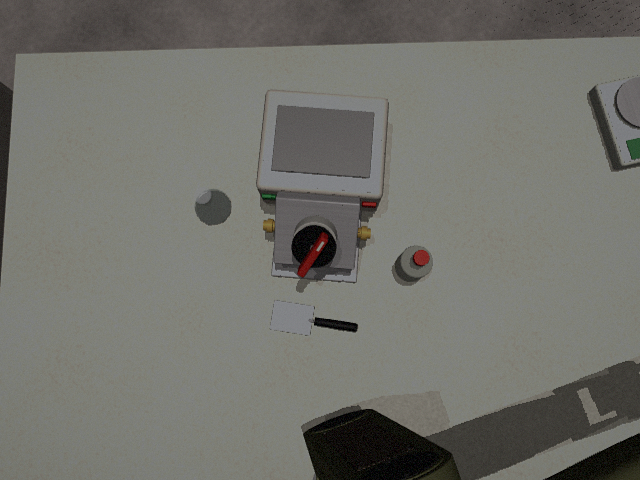

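The scene view shows the handle at about (311,202). In the top view the bar runs from (300,276) to (327,236), with its white stripe at about (320,243). The mixer cabinet is at about (322,143), the flask at (212,206), the bottle at (415,263) and the spatula at (312,320).

```bash
cat > h.py <<'E'
import numpy as np,cv2
def load(n): return dict(np.load(n))
def cloud(i):
    z=i["z_map"];f=240/np.tan(np.radians(float(i["vfov"]))/2)
    v,u=np.mgrid[:480,:640]
    P=np.stack([(u-i["cx"])/f*z,(v-i["cy"])/f*z,z],-1)
    R=cv2.Rodrigues(i["rvec"])[0]
    W=(P-i["tvec"].ravel())@R; W[z<=0]=np.nan
    return W
def red(i):
    h=cv2.cvtColor(i["img"],cv2.COLOR_BGR2HSV)
    return ((h[...,0]<8)|(h[...,0]>172))&(h[...,1]>150)&(h[...,2]>60)
E
python3 - <<'E'
from h import *
t=load("pics/top0.npz");W=cloud(t);s=load("pics/scene0.npz");S=cloud(s)
box=lambda a,b,c,d:np.s_[b:d,a:c]
b=box(450,380,520,420);print("bench z",np.nanmedian(W[500:,:] if 0 else W[300:340,100:200,2]),np.isnan(W).mean())
# cabinet top
m=(abs(W[...,2]-.161)<.012);m[:, :240]=0;m[:,400:]=0;m[205:]=0
P=W[m];print(len(P),P[:,2].mean());r=cv2.minAreaRect(P[:,:2].astype(np.float32));print("cab",r,cv2.boxPoints(r))
# handle
for nm,i,C,bx in(("top",t,W,(290,225,340,290)),("scene",s,S,(295,190,330,215))):
    r=red(i);k=np.zeros_like(r);k[bx[1]:bx[3],bx[0]:bx[2]]=1;r&=k
    ys,xs=np.nonzero(r);p=C[r];print(nm,len(p),xs.min(),xs.max(),ys.min(),ys.max())
    print(np.nanmin(p,0),np.nanmax(p,0),np.nanmedian(p,0))
# slope face (steel) points right/left of collar
for bx in((280,200,290,265),(343,200,353,265)):
    p=W[bx[1]:bx[3],bx[0]:bx[2]].reshape(-1,3);p=p[~np.isnan(p).any(1)];c=p.mean(0);n=np.linalg.svd(p-c)[2][2];n*=np.sign(n[2]);print("face",c,n,np.degrees(np.arccos(n[2])),(abs((p-c)@n)).max())
# flange: dark pixels
g=t["img"].max(-1)<45;k=np.zeros_like(g);k[215:275,285:345]=1;p=W[g&k];print("dark",len(p),np.nanmedian(p,0),np.nanmin(p,0),np.nanmax(p,0))
print(W[320,350],W[320,290],"bottle",W[258,421],"flask",W[206,212])
E
```

```text
bench z 0.0011761819897651007 0.004134114583333333
13101 0.15908228866909227
cab ((0.7102209329605103, 0.07074648141860962), (0.25692400336265564, 0.2478383183479309), 83.92823028564453) [[ 0.57340896 -0.04388743]
 [ 0.819857   -0.07010231]
 [ 0.8470329   0.1853804 ]
 [ 0.60058486  0.21159527]]
top 375 297 327 233 276
[0.44787392 0.06645605 0.1900718 ] [0.52510382 0.1256334  0.24055296] [0.48265005 0.09579094 0.21631852]
scene 85 304 316 195 206
[0.47000571 0.06425008 0.20321841] [0.52511259 0.09492078 0.23768926] [0.51444757 0.06909726 0.22606063]
face [0.54428852 0.15261425 0.12954767] [-0.09159999  0.97409528  0.20675547] 78.06771827025358 0.01867868893319473
face [0.53959291 0.02438757 0.13629404] [-0.55625639  0.0544729   0.82922345] 33.98094975175767 0.016660437122731242
dark 1121 [0.50771751 0.0947317  0.18262759] [0.46577893 0.04314129 0.00739074] [0.55240285 0.13957247 0.23030288]
[0.36611334 0.02014912 0.00160992] [0.36960477 0.1520594  0.00638657] bottle [ 0.47907102 -0.11618394  0.16929635] flask [0.61459548 0.31100164 0.0785211 ]
```

```bash
cat >> h.py <<'E'
yaw=np.radians(-5.9);mx=np.array([np.cos(yaw),np.sin(yaw),0]);my=np.array([-np.sin(yaw),np.cos(yaw),0])
A=-np.sin(np.radians(35))*mx+np.cos(np.radians(35))*np.array([0,0,1.]) # axis
U=np.cos(np.radians(35))*mx+np.sin(np.radians(35))*np.array([0,0,1.])  # up slope
F=np.stack([U,my,A])  # rows: slope-up, left, out ; right-handed
O=np.array([.5,.09,.2])
E
python3 - <<'E'
from h import *
for n,bx in(("top",(280,215,350,290)),("scene",(290,185,340,235))):
    i=load(f"pics/{n}0.npz");C=(cloud(i)-O)@F.T*1000;k=np.zeros((480,640),bool);k[bx[1]:bx[3],bx[0]:bx[2]]=1
    r=red(i)&k;p=C[r];p=p[~np.isnan(p).any(1)];print(n,"red pct",np.percentile(p,[2,25,50,75,98],axis=0).round(1).tolist())
    top=p[p[:,2]>np.percentile(p[:,2],90)-8];q=cv2.minAreaRect(top[:,:2].astype(np.float32));print(q,top[:,2].mean())
    d=(i["img"].max(-1)<45)&k;p=C[d];p=p[~np.isnan(p).any(1)];h,e=np.histogram(p[:,2],np.arange(-120,40,4));print([(int(a),int(b)) for a,b in zip(e,h) if b>8])
    z0=e[h.argmax()]+2;p=p[abs(p[:,2]-z0)<6];print("flange z",np.median(p[:,2]),cv2.minEnclosingCircle(p[:,:2].astype(np.float32)),np.percentile(p[:,:2],[1,99],axis=0))
    w=(i["img"].min(-1)>110)&k;p=C[w];p=p[(p[:,2]>5)];print("stripe",len(p),np.nanmedian(p,0) if len(p) else 0)
    im=cv2.resize(i["img"][bx[1]:bx[3],bx[0]:bx[2]],None,fx=5,fy=5);cv2.imwrite(f"pics/crop_{n}.png",im)
a=[cv2.imread(f"pics/crop_{n}.png") for n in("top","scene")];c=np.zeros((380,610,3),np.uint8);c[:375,:350]=a[0];c[:250,355:605]=a[1];cv2.imwrite("pics/c1.png",c)
E
```

```text
top red pct [[-46.0, -20.6, 6.8], [-25.9, -7.3, 21.7], [-4.9, 4.0, 23.5], [18.2, 14.4, 25.2], [35.0, 27.0, 27.7]]
((-6.955780029296875, 3.2664928436279297), (15.967082023620605, 93.1959457397461), 63.38166427612305) 23.881177416777813
[(-64, 14), (-24, 108), (-20, 715), (-16, 233)]
flange z -17.467504931148234 ((-8.442720413208008, 3.5151138305664062), 44.81336212158203) [[-48.66353664 -37.33630649]
 [ 34.11923466  44.92420686]]
stripe 20 [17.21357791 -9.9371193  25.68742091]
scene red pct [[-17.8, -23.4, 0.7], [26.6, -21.4, 6.7], [30.2, -19.1, 13.3], [32.4, -15.7, 19.7], [34.4, -0.0, 24.7]]
((4.780590057373047, -11.03596305847168), (12.266881942749023, 60.44670486450195), 74.36009979248047) 20.058664250333877
[(-32, 10), (-28, 10), (-24, 43), (-20, 93), (-16, 22)]
flange z -17.88445693033487 ((5.948027610778809, -6.749696731567383), 39.236572265625) [[-15.59970248 -40.2612015 ]
 [ 35.30632424  23.0493536 ]]
stripe 294 [-372.02445526  244.4353887    17.81484409]
```

View pics/c1.png

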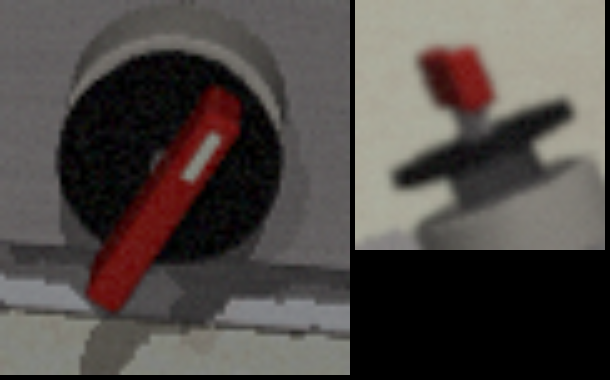

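The crop shows the bar lying about 27° clockwise of straight up the slope, and the flange clearly raised. The rectangle fit gives 93 x 16 mm, and handle height (10.5 mm) agrees between the bar top and the flange, so the wing angle is about 1.0 rad. Next is planning the approach.

```bash
cat >> h.py <<'E'
from scipy.spatial.transform import Rotation as Ro
def pose(h,phi):
    """TCP for grasp-point height h mm above start handle centre along axis, bar angle phi deg (ccw from up-slope); tool x = -bar"""
    c=O+np.array(HC)/1000@F
    b=np.cos(np.radians(phi))*U+np.sin(np.radians(phi))*my
    R=np.stack([-b,np.cross(-A,-b),-A],1)
    return c+A*(h+3)/1000,R
HC=[-7.3,3.4,10.4]
def rel(p,R,ob):
    q=ob["tcp_rot"];R0=Ro.from_quat([q[1],q[2],q[3],q[0]])
    return np.r_[R0.inv().apply(p-ob["eef_pos"])/.12,(R0.inv()*Ro.from_matrix(R)).as_rotvec()/np.pi].round(3)
E
python3 - <<'E'
from h import *
from rig import bot
ob=bot.get_obs();p,R=pose(100,-27);print(p,R);q=ob["tcp_rot"];R0=Ro.from_quat([q[1],q[2],q[3],q[0]])
print("full",rel(p,R,ob), "mid",rel(np.array([.4,-.3,.36]),R,ob))
E
```

```text
[0.42970234 0.10068266 0.28870473] [[-0.67933673  0.46150611  0.5705381 ]
 [ 0.5266108   0.84805947 -0.05895938]
 [-0.51106035  0.26039825 -0.81915204]]
full [ 3.638e+00 -4.872e+00 -4.340e-01 -2.380e-01 -2.000e-03 -6.710e-01] mid [ 2.176e+00 -1.861e+00 -1.034e+00 -2.380e-01 -2.000e-03 -6.710e-01]
```

```bash
python3 -m crank '[[0.2,-0.2,-0.4,-0.02,0,-0.055,0],[0.4,-0.4,-0.8,-0.04,0,-0.11,0],[0.6,-0.6,-1,-0.06,0,-0.165,0],[0.8,-0.8,-1,-0.08,0,-0.22,0],[1,-1,-1,-0.097,0,-0.27,0]]'
python3 - <<'E'
from h import *
from rig import bot
ob=bot.get_obs();p,R=pose(100,-27);print(ob["joint_pos"].round(2),ob["eef_pos"],ob["force"])
print("full",rel(p,R,ob), "mid",rel(np.array([.42,-.2,.36]),R,ob))
E
```

```text
time_s: 0.72
eef_pos: [0.3073, -0.4471, 0.3569]
tcp_rot: [0.146, 0.805, 0.574, 0.028]
force: [-0.1, 0.2, 0.4]
opening: 0.999
grasp_force: 0.0
[-1.12 -0.34  1.9   0.11  1.31 -0.8 ] [ 0.30734082 -0.44708777  0.35687565] [-0.11819869  0.24082592  0.40623464]
full [ 4.672 -0.583 -0.167 -0.141  0.    -0.399] mid [ 2.236  0.251 -0.244 -0.141  0.    -0.399]
```

```bash
python3 -m crank '[[0.3,0.03,-0.03,-0.018,0,-0.05,0],[0.6,0.06,-0.06,-0.035,0,-0.1,0],[1,0.1,-0.1,-0.053,0,-0.15,0],[1,0.1,-0.1,-0.07,0,-0.2,0]]'
python3 - <<'E'
from h import *
from rig import bot
ob=bot.get_obs();p,R=pose(100,-27);print(ob["joint_pos"].round(2),ob["eef_pos"],ob["force"])
print("full",rel(p,R,ob), "mid",rel(np.array([.42,-.15,.34]),R,ob))
E
```

```text
time_s: 1.23
eef_pos: [0.358, -0.3351, 0.3567]
tcp_rot: [0.233, 0.567, 0.789, 0.044]
force: [0.8, 0.8, -0.1]
opening: 1.001
grasp_force: 0.0
[-1.   -0.57  2.08  0.26  1.23 -1.36] [ 0.35798901 -0.33510606  0.35673518] [ 0.78794374  0.75148259 -0.14767606]
full [ 3.354  1.617  0.044 -0.07  -0.    -0.198] mid [ 1.327  0.95   0.038 -0.07  -0.    -0.198]
```

```bash
python3 -m crank '[[0.3,0.2,0.01,-0.015,0,-0.04,0],[0.6,0.4,0.02,-0.03,0,-0.08,0],[1,0.7,0.03,-0.04,0,-0.12,0]]'
python3 - <<'E'
from h import *
from rig import bot
ob=bot.get_obs();p,R=pose(100,-27);print(ob["joint_pos"].round(2),ob["eef_pos"],ob["force"])
print("full",rel(p,R,ob), "mid",rel(np.array([.42,-.05,.32]),R,ob))
E
```

```text
time_s: 1.6
eef_pos: [0.4029, -0.199, 0.3427]
tcp_rot: [0.271, 0.398, 0.875, 0.048]
force: [-0.0, -0.0, 0.4]
opening: 1.001
grasp_force: 0.0
[-0.73 -0.75  2.22  0.27  1.17 -1.49] [ 0.40285425 -0.19900782  0.34272147] [-0.03648741 -0.03167645  0.41854538]
full [ 1.880e+00  1.711e+00  1.650e-01 -3.100e-02 -1.000e-03 -8.100e-02] mid [ 0.903  0.882  0.069 -0.031 -0.001 -0.081]
```

```bash
python3 -m crank '[[0.3,0.3,0.02,-0.01,0,-0.03,0],[0.6,0.6,0.04,-0.02,0,-0.055,0],[0.95,0.9,0.07,-0.031,0,-0.081,0],[0.95,0.9,0.07,-0.031,0,-0.081,0]]'
python3 - <<'E'
from h import *
from rig import bot
ob=bot.get_obs();p,R=pose(100,-27);print(ob["joint_pos"].round(2),ob["eef_pos"],ob["force"])
print("full",rel(p,R,ob))
E
```

```text
time_s: 2.1
eef_pos: [0.4185, -0.041, 0.3175]
tcp_rot: [0.293, 0.266, 0.916, 0.057]
force: [0.7, -0.2, 1.0]
opening: 0.999
grasp_force: 0.0
[-0.3  -0.89  2.34  0.14  1.1  -1.33] [ 0.41846776 -0.04099549  0.31751496] [ 0.71460056 -0.22009189  1.01233522]
full [ 0.673  0.986  0.189  0.001 -0.002  0.002]
```

```bash
python3 -m crank '[[0.3,0.5,0.09,0,0,0,0],[0.67,0.98,0.19,0,0,0,0],[0.67,0.98,0.19,0,0,0,0],[0.67,0.98,0.19,0,0,0,0]]'
python3 - <<'E'
from h import *
from rig import bot,eyes
ob=bot.get_obs();p,R=pose(100,-27);print(ob["joint_pos"].round(2),ob["eef_pos"],ob["force"])
print("full",rel(p,R,ob),"grasp",rel(*pose(0,-27),ob))
i=eyes.get_image("wrist");np.savez("pics/w1.npz",**i);cv2.imwrite("pics/w1.png",i["img"])
C=(cloud(i)-O)@F.T*1000;p=C[red(i)];p=p[(np.linalg.norm(p-np.array(HC),axis=1)<70)]
t=p[p[:,2]>16];print(len(p),cv2.minAreaRect(t[:,:2].astype(np.float32)),np.median(t[:,2]))
E
```

```text
time_s: 2.6
eef_pos: [0.4313, 0.0963, 0.2892]
tcp_rot: [0.293, 0.269, 0.916, 0.055]
force: [-0.3, -0.5, 0.1]
opening: 0.998
grasp_force: 0.0
[ 0.2  -0.78  2.34 -0.2   1.01 -0.74] [0.4313451  0.0963124  0.28919624] [-0.26625209 -0.5449925   0.13575984]
full [ 0.031  0.024 -0.006 -0.    -0.002  0.001] grasp [ 0.027  0.024  0.827 -0.    -0.002  0.001]
3900 ((-10.865507125854492, 2.952505111694336), (15.782039642333984, 93.68537139892578), 62.73981857299805) 23.775453497909503
```

View pics/w1.png

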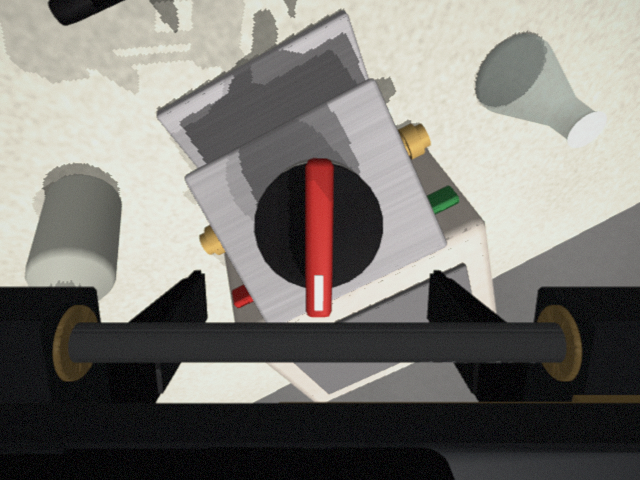

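The wrist view shows the bar upright between the open fingers, spanning (318,158) to (318,316), with its stripe at (318,293). The two cameras disagree by about 4 mm along the slope, so I'll check again with everything at rest.

```bash
cat >> h.py <<'E'
def handle(i,c=None,up=True):
    C=(cloud(i)-O)@F.T*1000
    c=np.array(HC if c is None else c);near=np.linalg.norm(C-c,axis=2)<65
    p=C[red(i)&near];zt=np.percentile(p[:,2],80);t=p[abs(p[:,2]-zt)<5];r=cv2.minAreaRect(t[:,:2].astype(np.float32))
    d=C[(i["img"].max(-1)<48)&near];d=d[abs(d[:,2]-zt+42)<6]
    fl=cv2.minEnclosingCircle(d[:,:2].astype(np.float32)) if len(d)>50 else None
    return r,np.median(t[:,2]),fl,(np.median(d[:,2]) if len(d) else None)
E
python3 - <<'E'
from h import *
from rig import bot,eyes
ob=bot.get_obs();print("full",rel(*pose(100,-27),ob))
for n in("wrist","top","scene"):
    i=eyes.get_image(n);print(n,handle(i))
ob=bot.get_obs();print("full",rel(*pose(100,-27),ob))
E
```

```text
full [ 0.039  0.028 -0.004 -0.    -0.001  0.   ]
wrist (((-10.908536911010742, 2.98443603515625), (15.780305862426758, 93.517333984375), 63.252288818359375), np.float64(23.772472403029898), ((-10.59298324584961, 2.6750595569610596), 43.42918014526367), np.float64(-17.79574278476817))
top (((-7.964166641235352, 4.050804138183594), (15.627888679504395, 95.35100555419922), 62.8665771484375), np.float64(24.103638190026395), ((-8.359671592712402, 3.0752601623535156), 44.79969787597656), np.float64(-17.455123939207773))
scene (((6.767280578613281, -12.068775177001953), (10.602190017700195, 55.11183166503906), 73.92369842529297), np.float64(20.719210334979593), ((5.703278541564941, -6.537477493286133), 39.25191116333008), np.float64(-18.026425288442823))
full [ 0.05   0.034  0.    -0.    -0.    -0.001]
```

```bash
sed -i 's/^HC=.*/HC=[-9.5,3.2,10.0]/' h.py; cat > st.py <<'E'
from h import *
from rig import bot
import sys
ob=bot.get_obs();print(ob["time_s"],ob["joint_pos"].round(2),"F",ob["force"].round(1),"M",ob["moment"].round(2),"op mm",round(ob["opening"]*95,1))
c=F@(ob["eef_pos"]-O)*1000-np.array(HC)-[0,0,3];print("grasp pt rel handle(U,my,A) mm",c.round(1))
for a in sys.argv[1:]:
    h,p=map(float,a.split(","));print(a,rel(*pose(h,p),ob))
E
python3 -m crank '[[0,0,0,0,0,0,0],[0,0,0,0,0,0,0]]'; python3 st.py 100,-27 0,-27
```

```text
time_s: 3.05
eef_pos: [0.4316, 0.0949, 0.2905]
tcp_rot: [0.295, 0.271, 0.915, 0.055]
force: [0.3, 0.9, 0.6]
opening: 0.997
grasp_force: 0.0
3.05 [ 0.2  -0.78  2.34 -0.2   1.01 -0.74] F [0.3 0.9 0.6] M [ 0.04  0.24 -0.01] op mm 94.7
grasp pt rel handle(U,my,A) mm [  5.3  -5.4 100.4]
100,-27 [ 0.06   0.02   0.004 -0.    -0.001 -0.001]
0,-27 [ 0.058  0.02   0.837 -0.    -0.001 -0.001]
```

```bash
python3 -m crank '[[0.03,0.01,0.2,0,0,0,0],[0.06,0.02,0.4,0,0,0,0],[0.06,0.02,0.5,0,0,0,0],[0.06,0.02,0.5,0,0,0,0],[0.06,0.02,0.5,0,0,0,0]]'; python3 st.py 0,-27
python3 - <<'E'
from h import *
from rig import bot,eyes
print(handle(eyes.get_image("wrist")))
E
python3 st.py 0,-27
```

```text
time_s: 3.68
eef_pos: [0.4621, 0.0981, 0.2391]
tcp_rot: [0.295, 0.27, 0.915, 0.056]
force: [0.8, 0.2, -0.3]
opening: 0.999
grasp_force: 0.0
3.675 [ 0.19 -0.66  2.36 -0.22  0.87 -0.72] F [ 0.8  0.2 -0.3] M [0.09 0.16 0.02] op mm 94.9
grasp pt rel handle(U,my,A) mm [ 0.4  1.  41.1]
0,-27 [-0.001 -0.009  0.343  0.    -0.    -0.   ]
(((-10.797971725463867, 2.964815139770508), (15.80728816986084, 93.77172088623047), 62.7940788269043), np.float64(23.789179965967794), ((-10.59717082977295, 2.630812644958496), 43.6695556640625), np.float64(-17.781516393033442))
3.725 [ 0.19 -0.66  2.36 -0.22  0.87 -0.72] F [-0.3  0.1  0.2] M [0.05 0.18 0.01] op mm 95.0
grasp pt rel handle(U,my,A) mm [ 0.5  1.  41.3]
0,-27 [-0.001 -0.01   0.344  0.    -0.    -0.   ]
```

```bash
sed -i 's/^HC=.*/HC=[-10.2,3.0,9.9]/' h.py; python3 -m crank '[[0,-0.01,0.15,0,0,0,0],[0,-0.01,0.34,0,0,0,0],[0,-0.01,0.34,0,0,0,100],[0,-0.01,0.34,0,0,0,160],[0,-0.01,0.34,0,0,0,190]]' 15; python3 st.py 0,-27
```

```text
time_s: 4.35
eef_pos: [0.4847, 0.095, 0.2057]
tcp_rot: [0.295, 0.27, 0.915, 0.056]
force: [0.2, -0.3, -0.1]
opening: 0.741
grasp_force: 0.0
4.35 [ 0.17 -0.57  2.36 -0.22  0.77 -0.72] F [ 0.2 -0.3 -0.1] M [0.09 0.19 0.03] op mm 70.4
grasp pt rel handle(U,my,A) mm [0.6 0.4 0.8]
0,-27 [ 0.003 -0.005  0.006  0.001 -0.    -0.   ]
```

```bash
python3 -m crank '[[0,0,0,0,0,0,190],[0,0,0,0,0,0,190]]'; python3 st.py 0,-27; python3 - <<'E'
from h import *
from rig import bot,eyes
i=eyes.get_image("wrist");print(handle(i));cv2.imwrite("pics/w2.png",i["img"])
E
```

```text
time_s: 4.6
eef_pos: [0.4845, 0.0949, 0.2046]
tcp_rot: [0.295, 0.27, 0.915, 0.056]
force: [-0.2, 0.1, 0.3]
opening: 0.531
grasp_force: 0.0
4.6 [ 0.17 -0.57  2.36 -0.22  0.77 -0.72] F [-0.2  0.1  0.3] M [0.1  0.24 0.02] op mm 50.5
grasp pt rel handle(U,my,A) mm [-0.2  0.3  0. ]
0,-27 [-0.002 -0.001  0.     0.    -0.001 -0.   ]
(((-17.826519012451172, 6.621364593505859), (15.897223472595215, 78.22734069824219), 62.885738372802734), np.float64(23.77622879450545), ((-10.453863143920898, 2.653671979904175), 43.745662689208984), np.float64(-17.80395835923464))
```

View pics/w2.png

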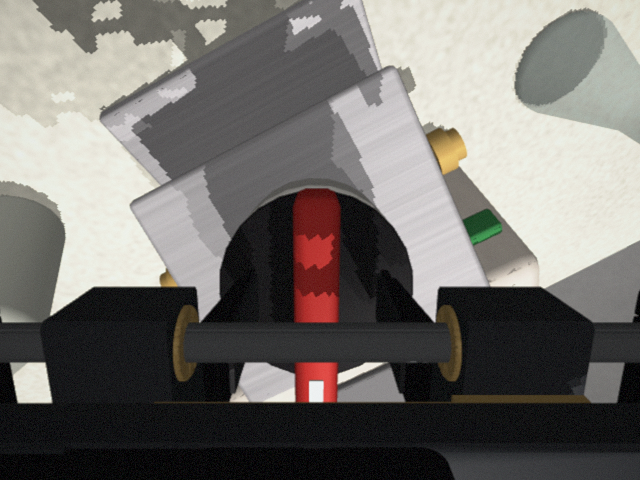

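The wrist view shows the bar centred between the half-closed fingers at about column 317, with the flange behind it (about 220 to 412). The flange depth reading makes a good drop detector. Now gripping.

```bash
python3 -m crank '[[0,0,0,0,0,0,255],[0,0,0,0,0,0,255],[0,0,0,0,0,0,255],[0,0,0,0,0,0,255],[0,0,0,0,0,0,255]]' 15; python3 st.py 0,-27; cat > fl.py <<'E'
from h import *
from rig import eyes
import sys
i=eyes.get_image("wrist");C=(cloud(i)-O)@F.T*1000
d=C[(i["img"].max(-1)<48)];d=d[(np.hypot(d[:,0]-HC[0],d[:,1]-HC[1])<42)&(d[:,2]<-8)&(d[:,2]>-45)]
h,e=np.histogram(d[:,2],np.arange(-45,-5,2));m=e[h.argmax()]+1;d=d[abs(d[:,2]-m)<3];print("flange top z",np.median(d[:,2]).round(2),"depth mm",(-17.8-np.median(d[:,2])).round(2),len(d))
p=C[red(i)];p=p[(np.hypot(p[:,0]-HC[0],p[:,1]-HC[1])<60)&(p[:,2]>-6)]
p=p[p[:,2]>np.percentile(p[:,2],70)-3]; q=p[:,:2]-p[:,:2].mean(0);v=np.linalg.svd(q,full_matrices=False)[2][0];a=np.degrees(np.arctan2(v[1],v[0]));print("bar angle",round((a+90)%180-90,1),"top z",np.median(p[:,2]).round(1),len(p))
if len(sys.argv)>1: cv2.imwrite(sys.argv[1],i["img"])
E
python3 fl.py
```

```text
time_s: 5.28
eef_pos: [0.4844, 0.0947, 0.204]
tcp_rot: [0.294, 0.27, 0.915, 0.055]
force: [-0.7, -0.1, 0.4]
opening: 0.169
grasp_force: 15.0
5.275 [ 0.17 -0.57  2.37 -0.22  0.77 -0.72] F [-0.7 -0.1  0.4] M [-0.08  0.3  -0.09] op mm 16.1
grasp pt rel handle(U,my,A) mm [-0.6  0.1 -0.4]
0,-27 [-0.005  0.002 -0.003 -0.    -0.001 -0.   ]
flange top z -17.83 depth mm 0.03 8831
bar angle -27.0 top z 23.8 6705
```

```bash
python3 -m crank '[[0,0,0,0,0,-0.04,255],[0,0,0,0,0,-0.08,255],[0,0,0,0,0,-0.127,255],[0,0,0,0,0,-0.127,255],[0,0,0,0,0,-0.127,255]]'; python3 st.py 0,-4; python3 fl.py
```

```text
time_s: 5.95
eef_pos: [0.4844, 0.0947, 0.204]
tcp_rot: [0.299, 0.084, 0.95, -0.004]
force: [-0.8, -1.0, 0.2]
opening: 0.17
grasp_force: 15.0
5.95 [ 0.17 -0.57  2.37 -0.22  0.77 -1.11] F [-0.8 -1.   0.2] M [-0.3   0.38 -0.16] op mm 16.1
grasp pt rel handle(U,my,A) mm [-0.6  0.  -0.4]
0,-4 [-0.005  0.    -0.003  0.    -0.001 -0.001]
flange top z -17.84 depth mm 0.04 8807
bar angle -4.1 top z 23.8 6728
```

```bash
python3 -m crank '[[0,0,0,0,0,0,190],[0,0,0,0,0,0,190],[0,0,0,0,0,0,190]]'; python3 st.py 0,-4; python3 fl.py
```

```text
time_s: 6.38
eef_pos: [0.4845, 0.095, 0.2043]
tcp_rot: [0.3, 0.084, 0.95, -0.004]
force: [-0.3, 0.6, -0.2]
opening: 0.254
grasp_force: 0.0
6.375 [ 0.17 -0.57  2.36 -0.22  0.77 -1.11] F [-0.3  0.6 -0.2] M [0.16 0.14 0.  ] op mm 24.2
grasp pt rel handle(U,my,A) mm [-0.3  0.3 -0.3]
0,-4 [-0.003 -0.003 -0.002  0.    -0.001 -0.001]
flange top z -17.82 depth mm 0.02 9174
bar angle -4.2 top z 23.8 6721
```

Nothing has dropped at a wing angle of about 0.62. Stepping further back by 0.2 rad.

```bash
python3 -m crank '[[0,0,0,0,0,0,255],[0,0,0,0,0,0,255],[0,0,0,0,0,-0.032,255],[0,0,0,0,0,-0.064,255],[0,0,0,0,0,-0.064,255]]'; python3 -m crank '[[0,0,0,0,0,0,190],[0,0,0,0,0,0,190],[0,0,0,0,0,0,190]]' >/dev/null; python3 st.py 0,7.5; python3 fl.py
```

```text
time_s: 7.05
eef_pos: [0.4844, 0.0946, 0.2042]
tcp_rot: [0.298, -0.012, 0.954, -0.034]
force: [0.1, -1.0, 0.4]
opening: 0.162
grasp_force: 15.0
7.425 [ 0.17 -0.57  2.36 -0.22  0.77 -1.31] F [0.5 0.8 0.7] M [0.13 0.15 0.01] op mm 24.2
grasp pt rel handle(U,my,A) mm [-0.5  0.3 -0.3]
0,7.5 [-0.004 -0.003 -0.003  0.001 -0.001 -0.001]
flange top z -17.82 depth mm 0.02 9192
bar angle 7.6 top z 23.8 6720
```

```bash
python3 -m crank '[[0,0,0,0,0,0,255],[0,0,0,0,0,0,255],[0,0,0,0,0,-0.032,255],[0,0,0,0,0,-0.064,255],[0,0,0,0,0,-0.064,255]]'; python3 -m crank '[[0,0,0,0,0,0,190],[0,0,0,0,0,0,190],[0,0,0,0,0,0,190]]' >/dev/null; python3 st.py 0,19; python3 fl.py
```

```text
time_s: 8.1
eef_pos: [0.4845, 0.0946, 0.204]
tcp_rot: [0.293, -0.108, 0.948, -0.064]
force: [3.2, -2.4, -1.6]
opening: 0.167
grasp_force: 15.0
8.475 [ 0.17 -0.57  2.36 -0.22  0.77 -1.52] F [ 0.7 -0.5  0.2] M [0.14 0.18 0.02] op mm 24.2
grasp pt rel handle(U,my,A) mm [-0.4  0.3 -0.2]
0,19 [-0.002 -0.003 -0.002  0.001 -0.    -0.001]
flange top z -19.32 depth mm 1.52 9295
bar angle 19.0 top z 22.3 6637
```

```bash
python3 -m crank '[[0,0,0,0,0,0,180],[0,0,0,0,0,0,180],[0,0,0,0,0,0,180]]'; python3 fl.py pics/w3.png
```

```text
time_s: 8.9
eef_pos: [0.4845, 0.0948, 0.2042]
tcp_rot: [0.293, -0.108, 0.948, -0.064]
force: [-0.3, 0.9, 0.4]
opening: 0.291
grasp_force: 0.0
flange top z -19.32 depth mm 1.52 9692
bar angle 19.0 top z 22.3 6668
```

View pics/w3.png

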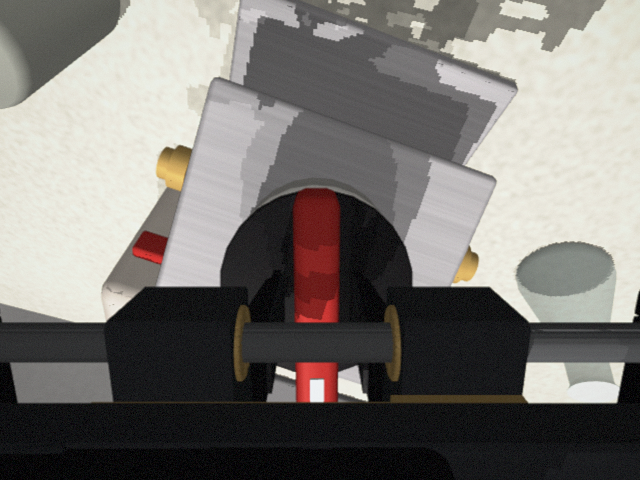

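The bar is clear of both fingers (column about 317), and the plug has sunk only 1.5 mm. It is resting on the edge of the opening, which is not the full drop, so I'll turn it back a bit more.

```bash
python3 -m crank '[[0,0,0,0,0,0,255],[0,0,0,0,0,0,255],[0,0,0,0,0,-0.02,255],[0,0,0,0,0,-0.045,255],[0,0,0,0,0,-0.045,255]]'; python3 -m crank '[[0,0,0,0,0,0,185],[0,0,0,0,0,0,185],[0,0,0,0,0,0,185]]' >/dev/null; python3 st.py 0,27; python3 fl.py
```

```text
time_s: 9.57
eef_pos: [0.4846, 0.0946, 0.204]
tcp_rot: [0.288, -0.174, 0.938, -0.084]
force: [2.9, -0.8, -1.9]
opening: 0.169
grasp_force: 15.0
9.95 [ 0.17 -0.57  2.36 -0.22  0.77 -1.66] F [ 0.2  0.1 -0.2] M [0.14 0.17 0.02] op mm 26.4
grasp pt rel handle(U,my,A) mm [-0.4  0.3 -0.2]
0,27 [-0.002 -0.004 -0.002  0.001 -0.    -0.   ]
flange top z -28.8 depth mm 11.0 9628
bar angle 27.0 top z 12.8 6218
```

The plug has dropped the full 11 mm at wing angle about 0.08. Now I'll follow it down 11 mm, regrip and screw clockwise in chunks, checking depth after each one.

```bash
python3 -m crank '[[0,-0.003,0.045,0,0,0,185],[0,-0.003,0.09,0,0,0,185],[0,-0.003,0.09,0,0,0,255],[0,-0.003,0.09,0,0,0,255],[0,-0.003,0.09,0,0,0,255]]' 12; python3 st.py -11,27; python3 fl.py;  python3 -m crank '[[0,0,0,0,0,0.04,255],[0,0,0,0,0,0.08,255],[0,0,0,0,0,0.12,255],[0,0,0,0,0,0.12,255]]'; python3 st.py -11,5.4; python3 fl.py
```

```text
time_s: 10.62
eef_pos: [0.4905, 0.0937, 0.195]
tcp_rot: [0.287, -0.175, 0.938, -0.084]
force: [2.2, -0.7, -3.1]
opening: 0.168
grasp_force: 12.0
10.625 [ 0.16 -0.54  2.36 -0.22  0.74 -1.66] F [ 2.2 -0.7 -3.1] M [-0.03  0.09 -0.08] op mm 16.0
grasp pt rel handle(U,my,A) mm [ -0.7  -0.3 -11.4]
-11,27 [-0.006 -0.001 -0.003  0.001 -0.001 -0.   ]
flange top z -28.67 depth mm 10.87 8692
bar angle 27.1 top z 13.0 6725
time_s: 11.18
eef_pos: [0.4907, 0.0938, 0.1943]
tcp_rot: [0.298, 0.004, 0.954, -0.029]
force: [9.2, 1.1, -8.6]
opening: 0.174
grasp_force: 11.9
11.175 [ 0.16 -0.54  2.36 -0.22  0.74 -1.28] F [ 9.2  1.1 -8.6] M [ 0.05 -0.27  0.13] op mm 16.5
grasp pt rel handle(U,my,A) mm [ -1.   -0.2 -12. ]
-11,5.4 [-0.008  0.001 -0.009  0.    -0.001 -0.   ]
flange top z -29.43 depth mm 11.63 8665
bar angle 7.5 top z 12.2 6673
```

```bash
python3 -m crank '[[0,0,0.01,0,0,0.04,255],[0,0,0.019,0,0,0.08,255],[0,0,0.028,0,0,0.12,255],[0,0,0.028,0,0,0.12,255]]' 20; python3 st.py -14,-16; python3 fl.py
```

```text
time_s: 11.72
eef_pos: [0.4925, 0.0937, 0.1918]
tcp_rot: [0.298, 0.183, 0.936, 0.028]
force: [5.8, 1.0, -5.8]
opening: 0.166
grasp_force: 19.9
11.725 [ 0.16 -0.53  2.36 -0.22  0.73 -0.9 ] F [ 5.8  1.  -5.8] M [ 0.04 -0.16  0.12] op mm 15.7
grasp pt rel handle(U,my,A) mm [ -0.9  -0.1 -15.1]
-14,-16 [-0.007  0.003 -0.009  0.    -0.001 -0.001]
flange top z -32.52 depth mm 14.72 8751
bar angle -15.7 top z 9.1 6694
```

```bash
python3 -m crank '[[0,0,0.01,0,0,0.04,255],[0,0,0.019,0,0,0.08,255],[0,0,0.027,0,0,0.12,255],[0,0,0.027,0,0,0.12,255]]' 20; python3 st.py -17,-38; python3 fl.py
```

```text
time_s: 12.28
eef_pos: [0.4943, 0.0936, 0.1895]
tcp_rot: [0.288, 0.354, 0.886, 0.083]
force: [4.7, 0.4, -4.4]
opening: 0.168
grasp_force: 20.0
12.275 [ 0.16 -0.52  2.36 -0.22  0.72 -0.53] F [ 4.7  0.4 -4.4] M [ 0.14  0.03 -0.03] op mm 16.0
grasp pt rel handle(U,my,A) mm [ -0.8  -0.  -18. ]
-17,-38 [-0.005  0.004 -0.009 -0.    -0.001  0.001]
flange top z -35.41 depth mm 17.61 8821
bar angle -37.6 top z 6.2 6670
```

```bash
python3 -m crank '[[0,0,0.006,0,0,0.03,255],[0,0,0.011,0,0,0.06,255],[0,0,0.012,0,0,0.075,255],[0,0,0.012,0,0,0.075,255]]' 20; python3 st.py -19,-51; python3 fl.py
```

```text
time_s: 12.82
eef_pos: [0.4952, 0.0935, 0.1886]
tcp_rot: [0.276, 0.456, 0.838, 0.116]
force: [4.6, 1.3, -5.5]
opening: 0.169
grasp_force: 20.0
12.825 [ 0.16 -0.52  2.36 -0.22  0.72 -0.29] F [ 4.6  1.3 -5.5] M [0.11 0.04 0.37] op mm 16.0
grasp pt rel handle(U,my,A) mm [ -0.5  -0.  -19.3]
-19,-51 [-0.003  0.003 -0.003 -0.    -0.001 -0.001]
flange top z -36.68 depth mm 18.88 8940
bar angle -50.5 top z 5.0 6661
```

```bash
python3 -m crank '[[0,0,0,0,0,0.02,255],[0,0,0,0,0,0.035,255],[0,0,0,0,0,0.035,255]]' 25; python3 st.py -19,-57; python3 fl.py
```

```text
time_s: 13.25
eef_pos: [0.4954, 0.0934, 0.1887]
tcp_rot: [0.27, 0.501, 0.812, 0.131]
force: [7.5, 1.3, -6.0]
opening: 0.172
grasp_force: 25.6
13.25 [ 0.16 -0.52  2.36 -0.23  0.72 -0.18] F [ 7.5  1.3 -6. ] M [-0.06 -0.01  0.77] op mm 16.4
grasp pt rel handle(U,my,A) mm [ -0.3  -0.1 -19.4]
-19,-57 [-0.001  0.003 -0.003 -0.    -0.001 -0.002]
flange top z -36.72 depth mm 18.92 9018
bar angle -55.1 top z 4.9 6682
```

Hard stop reached: the turning moment rises while the depth stays at about 19 mm. Releasing and retreating.

```bash
python3 -m crank '[[0,0,0,0,0,-0.01,200],[0,0,0,0,0,-0.01,120],[0,0,0,0,0,-0.01,120],[0,0,0,0,0,-0.01,120],[0,0,0,0,0,-0.01,120]]'; python3 st.py; python3 fl.py; python3 -m crank '[[0,0,-0.2,0,0,0,120],[0,0,-0.5,0,0,0,120],[0,0,-0.9,0,0,0,120],[0,0,-0.9,0,0,0,120],[0,0,-0.9,0,0,0,120]]'; python3 fl.py pics/w4.png; python3 - <<'E'
from h import *
from rig import eyes
i=eyes.get_image("scene");cv2.imwrite("pics/s4.png",cv2.resize(i["img"][160:350,200:440],None,fx=3,fy=3))
E
```

```text
time_s: 13.92
eef_pos: [0.4953, 0.0934, 0.1889]
tcp_rot: [0.271, 0.489, 0.819, 0.127]
force: [0.2, 0.4, -0.4]
opening: 0.52
grasp_force: 0.0
13.925 [ 0.16 -0.52  2.36 -0.22  0.72 -0.21] F [ 0.2  0.4 -0.4] M [0.04 0.23 0.  ] op mm 49.4
grasp pt rel handle(U,my,A) mm [ -0.3  -0.1 -19.1]
flange top z -36.74 depth mm 18.94 11494
bar angle -53.7 top z 4.9 6678
time_s: 14.6
eef_pos: [0.4337, 0.0996, 0.2769]
tcp_rot: [0.271, 0.489, 0.819, 0.127]
force: [0.7, 0.5, -0.8]
opening: 0.528
grasp_force: 0.0
flange top z -36.72 depth mm 18.92 7907
bar angle -53.8 top z 4.9 3332
```

View pics/s4.png

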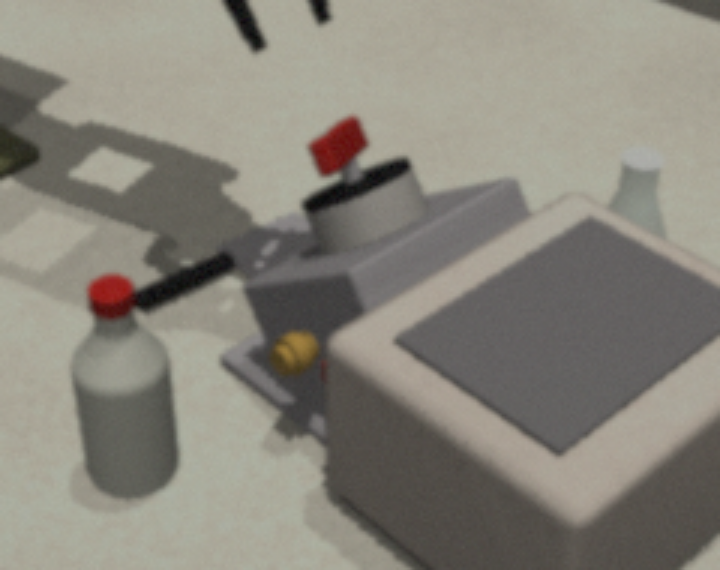

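The flange lies flush on the collar (crop around (360,190)), the gripper is clear above it, and the bottle, spatula and flask look undisturbed.

```bash
python3 -c "
from rig import bot
print(bot.job_done())"
```

```text
the job is handed in; nothing more can be done
None
```

The plug dropped 11 mm into its thread start, then screwed clockwise to the hard stop with its flange on the collar (18.9 mm measured depth); it was released and handed in at about 15 s, with no verdict returned.

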